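File one blood sample and hold its twin to the label reader

ROBOT

A 6-joint arm with a two-finger parallel gripper is mounted at the origin on the work surface; the furniture and walls round the work are solid. World frame = base frame: x ahead of the robot, y to its left, z up, the work surface at z = 0. Lengths are in m, angles in rad, forces in N, time in s.
With the tool pointing down it reaches from about 0.35 to 0.975 m from the base axis. Payload 4.9 kg.
Tool frame: the origin (TCP) lies midway between the tips of the shut fingers; the grasp point (between the pads) lies 19 mm behind it; z points along the fingers, y is the line along which they close (so a half turn about z gives the same grasp; the last joint's range is limited). The gripper opens to 85 mm and grips with 20 to 120 N. Pads are 22 mm wide; open, the fingers measure 114 mm over their backs; the gripper's body (76 mm by 85 mm) begins 54 mm behind the grasp point. The pads swing forward as they close: fully open they stand 13 mm farther back than shut.
Start: joints at [-1.37, 0.053, 1.613, -0, 1.476, -0.119], TCP at [0.196, -0.593, 0.231] pointing down, gripper open.
Joint ranges: [-3.01, 3.01], [-1.01, 2.22], [0.06, 2.58], [-1.02, 4.17], [0.09, 2.62], [-3.14, 3.14]. Speed limits (rad/s): [2.57, 2.57, 3.14, 3.14, 3.14, 3.14].

INTERFACE

Orientations are given as a unit quaternion [w, x, y, z].
In Python, from plant import * gives the robot as it stands.
- The arm moves only by the tool jog_arm, never from a script. Its argument "targets" is a list of rows, each a list of 3 entries, a list of its own where there are three numbers: the shift along the tool's x, y, z in units of 25 mm (1.0 is 25 mm), then the turn, a rotation vector about the tool's x, y, z in units of 8 degrees (1.0 is 8 degrees), then the opening in per cent of the stroke, from 0 (shut) to 100 (fully open). A call has 1 to 8 rows; each row is the pose to reach, as a shift and turn from the pose commanded when the call began, along the tool's axes at that moment; what a row does not reach only later rows make up. A row lasts 1/8 s, in which the tool goes at most 62.5 mm and 10.7 degrees, less where a joint would pass 70% of its speed; a pose out of reach is approached as far as the arm can. A call with a gripper value outside its range is refused whole. The fingers move at their own pace and stop on an object; the grip force is fixed at half the most. Time passes only in rows, so rows that repeat a pose let the fingers close. It gives the time, the measured TCP pose, the force, the opening and the grip force at its end, in the units of the state.
- state(): the state, without advancing time (a new reading comes with each control period).
- grab_frame(name): name is "scene" or "side" or "wrist"; returns (picture, depth): 480x640x3 uint8, red, green, blue; 480x640 float32, m along the optical axis (not along the pixel's ray), 0 where there is no reading.
- camera_params(name): a dict with "fovy" (degrees; the focal length in pixels is half the picture's height over the tangent of half this angle, whatever the lens; pixels are square), "cx", "cy" (the principal point, pixels), "rvec" (rotation vector, rad) and "tvec" (3), from world to camera coordinates, as OpenCV has them; the wrist camera has in their place "hand_eye" (4x4, takes a point from camera to tool coordinates, whose origin is the TCP and whose axes are the flange's). Camera axes: x right, y down, z forward; pixel columns grow to the right and rows downward; lengths in m; the calibration is good to about 2 mm. A picture is of the moment at which its call begins: read the wrist's pose just before it. camera_params takes no time and is no camera call.
- job_done(): hands the job in; it is judged then, once.
The state is a dict: "time": time; "joint_pos": joint angles; "joint_vel": joint speeds; "joint_efforts": joint torques, N m; "tool_pos": TCP position; "tool_rot": TCP orientation; "contact_force": force on the tool from outside, world axes, zero at the start; "ft_torque": the same for the moment, N m; "gripper_width": opening from 0.0 (shut) to 1.0 (fully open); "grasp_force": force on a finger pad.
Only numpy, scipy, OpenCV 4.12 (cv2) and the standard library are available. Lean on these libraries where they do the work, as an engineer would, in place of code of your own. Each camera call takes 0.05 s, during which the arm holds its last target. There are 200 camera calls.

TASK

Book in the donor's pair of blood samples that waits in the white two-place stand: lower one of the two tubes, tip down, to the bottom of the blue block's only free well (the one with the yellow ring) and let go of it, without dropping it from a height. Then carry the other tube over the block to the label reader and finish still holding it there, upright and still, with its bar-code label facing the reader's red window and its tip about a centimetre above the middle of the yellow ring on the reader's foot; nothing may touch the reader. Leave the tubes already in the block and the things lying about as they are.

Things in the scene. Friction and masses are not known exactly. Their poses are not given: they have to be found in the camera images.
- sample_a: tube of the donor's pair, upright in the white stand at first: round-bottomed blood tube, 91 mm tall, 13 mm across, with a purple cap 16 mm across over its top 22 mm, 11 g. Origin at the tip, z up to the cap. White label with black bar code 24 to 67 mm above the tip, round about 100 degrees of its side, middle 28 degrees from x towards y
- sample_a_tip (a point): centre of the bottom end of tube a
- sample_a_cap (a point): middle of the purple cap of tube a, 80 mm above the tip: the place to grip, from above, any way round
- sample_a_label (a point): middle of the bar-code label of tube a, on the glass 45 mm above the tip; this frame's x axis points straight out of the label, z up along the tube
- sample_b: tube of the donor's pair, upright in the white stand at first: round-bottomed blood tube, 91 mm tall, 13 mm across, with a purple cap 16 mm across over its top 22 mm, 11 g. Origin at the tip, z up to the cap. White label with black bar code 24 to 67 mm above the tip, round about 100 degrees of its side, middle 172 degrees from x towards y
- sample_b_tip (a point): centre of the bottom end of tube b
- sample_b_cap (a point): middle of the purple cap of tube b, 80 mm above the tip: the place to grip, from above, any way round
- sample_b_label (a point): middle of the bar-code label of tube b, on the glass 45 mm above the tip; this frame's x axis points straight out of the label, z up along the tube
- pair_stand: white two-place stand, 118 x 50 x 47 mm, fixed; origin under its centre on the table; two wells 15 mm across at x = -30 and +30 mm of its frame, top at 45 mm, well floor at 8 mm (37 mm deep)
- tube_block: blue block with grey end cheeks, 199 x 52 x 56 mm, fixed; origin under its centre on the table; a row of five wells along its x axis, 36 mm apart (x = -72, -36, 0, 36, 72 mm), each 16 mm across with a 2 mm chamfer, block top at 53 mm, well floor at 8 mm (45 mm deep). Four wells hold tubes, one is free
- marker_ring: flat yellow ring, 24 mm across, lying on the block's top round the mouth of its one free well (which well it is varies); origin at the centre of that mouth, 53 mm above the table; a drawing only, it cannot be felt
- reader: bar-code label reader, fixed: a grey foot 140 x 86 x 10 mm with a white upright housing 74 mm wide, 96 mm tall (100 mm with its top pad) at the back. Origin on the table right under the aiming ring; x points from the ring to the housing, z up. The housing's front begins at x = 50 mm, the foot reaches from x = -40 to +100 mm
- reader_target (a point): centre of the yellow aiming ring (30 mm across, on a black pad) on top of the reader's foot, 10.5 mm above the table
- reader_window (a point): centre of the reader's dark red window (48 x 34 mm), 49 mm from the ring's axis and 64 mm above the table; the window looks over the ring, along the reader's -x
- stored_1: already filed tube standing in the blue block, not to be disturbed; round-bottomed blood tube, 91 mm tall, 13 mm across, with a purple cap 16 mm across over its top 22 mm, 11 g; origin at its tip
- stored_2: already filed tube standing in the blue block, not to be disturbed; round-bottomed blood tube, 91 mm tall, 13 mm across, with a purple cap 16 mm across over its top 22 mm, 11 g; origin at its tip
- stored_3: already filed tube standing in the blue block, not to be disturbed; round-bottomed blood tube, 91 mm tall, 13 mm across, with a purple cap 16 mm across over its top 22 mm, 11 g; origin at its tip
- stored_4: already filed tube standing in the blue block, not to be disturbed; round-bottomed blood tube, 91 mm tall, 13 mm across, with a purple cap 16 mm across over its top 22 mm, 11 g; origin at its tip
- swab_pack: bystander: stack of folded white swabs, 46 x 60 x 28 mm, origin under its centre
- ointment: bystander: small white bottle, 30 mm across, 55 mm tall, origin under its centre
- tourniquet_roll: bystander: rolled blue tourniquet with a white buckle, 62 x 46 x 24 mm, origin under its centre

How it is judged:
On the way:
1. one tube of the pair stands released at the bottom of the block's free well (((horizontal distance between sample_a_tip and marker_ring below 0.006 m and height (world z) of sample_a_tip below 0.013 m and angle between sample_a's own z axis and vertical below 0.2 rad and contact force between the fingers and sample_a below 0.05 N and linear speed of sample_a below 0.02 m/s) or (horizontal distance between sample_b_tip and marker_ring below 0.006 m and height (world z) of sample_b_tip below 0.013 m and angle between sample_b's own z axis and vertical below 0.2 rad and contact force between the fingers and sample_b below 0.05 N and linear speed of sample_b below 0.02 m/s))), for 0.2 s.
At the end, for the whole second after the job is handed in: One tube stands released in the free well (tip within 6 mm of its axis, 5 mm of its floor). The other is held still by the fingers, tip within 8 mm of the ring's centre and 3 to 22 mm above it, upright within 0.15 rad, label facing the window within 0.55 rad, not touching the reader (((horizontal distance between sample_a_tip and marker_ring below 0.006 m and height (world z) of sample_a_tip below 0.013 m and angle between sample_a's own z axis and vertical below 0.2 rad and contact force between the fingers and sample_a below 0.05 N and linear speed of each of sample_a, sample_b below 0.02 m/s and contact force between the fingers and sample_b above 0.3 N and contact force between sample_b and reader below 0.02 N and horizontal distance between sample_b_tip and reader_target below 0.008 m and z of sample_b_tip in the frame of reader_target between 0.003 and 0.022 m and angle between sample_b's own z axis and vertical below 0.15 rad and x of reader_window in the frame of sample_b_label above 0.015 m and angle between the x axis of sample_b_label and the x axis of reader, either way round below 0.55 rad) or (horizontal distance between sample_b_tip and marker_ring below 0.006 m and height (world z) of sample_b_tip below 0.013 m and angle between sample_b's own z axis and vertical below 0.2 rad and contact force between the fingers and sample_b below 0.05 N and linear speed of each of sample_b, sample_a below 0.02 m/s and contact force between the fingers and sample_a above 0.3 N and contact force between sample_a and reader below 0.02 N and horizontal distance between sample_a_tip and reader_target below 0.008 m and z of sample_a_tip in the frame of reader_target between 0.003 and 0.022 m and angle between sample_a's own z axis and vertical below 0.15 rad and x of reader_window in the frame of sample_a_label above 0.015 m and angle between the x axis of sample_a_label and the x axis of reader, either way round below 0.55 rad))); the arm keeps its last pose, push and grip.
It fails at once if something touches the reader (contact force between anything else and reader above 0.5 N).
It fails at once if a tube of the pair is dropped from a height or flung ((linear speed of sample_a above 0.7 m/s and contact force between the fingers and sample_a below 0.02 N) or (linear speed of sample_b above 0.7 m/s and contact force between the fingers and sample_b below 0.02 N)).
It fails at once if a tube already in the block is pulled out or knocked over (distance of any of stored_1, stored_2, stored_3, stored_4 from where it was at the start of the episode above 0.015 m or angle between any of stored_1, stored_2, stored_3, stored_4's own z axis and vertical above 0.3 rad).
It fails at once if a bystander is pushed away (distance of any of swab_pack, ointment, tourniquet_roll from where it was at the start of the episode above 0.02 m).
It also fails if it takes over 72 s, if anything falls off the work surface, if the arm or the gripper's body presses on something with over 40 N, if the wrist force passes 120 N, or if a joint passes its speed limit or range.

## Working session

There is one attempt and no reset: what is moved stays moved. The work goes in short steps, Python scripts to look and compute and a tool call to move; the robot and the scene stay as the last step left them, time stands still between calls to the robot, and variables do not carry over. Pictures are saved under pics/ and viewed, at most 10 in all, crops included, and the job is handed in when it is done.

Besides the shell and the picture viewer there is one more tool, called as name(argument=value, ...), one argument or row to a line, values as JSON. jog_arm: Moves the arm, as the interface text tells. Its arguments: {"type":"object","properties":{"targets":{"type":"array"}},"required":["targets"]}

```bash
mkdir -p pics; cat > h.py <<'E'
from plant import *
import numpy as np, cv2
from scipy.spatial.transform import Rotation as R
def cam(n,s=None):
    p=camera_params(n); f=240/np.tan(np.radians(p['fovy'])/2)
    if 'rvec' in p and n!='wrist':
        Rc=cv2.Rodrigues(np.array(p['rvec'],float))[0]; t=np.array(p['tvec']).ravel()
        return f,p['cx'],p['cy'],Rc.T,-Rc.T@t
    s=s or state(); q=s['tool_rot']; Rt=R.from_quat([q[1],q[2],q[3],q[0]]).as_matrix()
    H=np.array(p['hand_eye']); return f,p['cx'],p['cy'],Rt@H[:3,:3],Rt@H[:3,3]+np.array(s['tool_pos'])
def snap(n,name):
    c=cam(n); im,d=grab_frame(n); cv2.imwrite(f'pics/{name}.png',im[:,:,::-1]); np.savez(f'pics/{name}.npz',d=d,f=c[0],cx=c[1],cy=c[2],R=c[3],t=c[4]); return im,d
def load(name):
    return np.load(f'pics/{name}.npz')
def onz(name,u,v,z):
    c=load(name); r=c['R']@np.array([(u-c['cx'])/c['f'],(v-c['cy'])/c['f'],1]); t=c['t']; return t+r*(z-t[2])/r[2]
def pt(name,u,v):
    c=load(name); z=c['d'][int(v),int(u)]; return c['t']+c['R']@(z*np.array([(u-c['cx'])/c['f'],(v-c['cy'])/c['f'],1]))
def proj(name,P):
    c=load(name); p=c['R'].T@(np.array(P)-c['t']); return c['f']*p[0]/p[2]+c['cx'],c['f']*p[1]/p[2]+c['cy']
E
python3 - <<'E'
from h import *
s=state();print({k:np.round(v,3) for k,v in s.items()})
for n in('scene','side','wrist'):
    snap(n,n+'0'); c=load(n+'0'); print(n,c['t'],c['R'][:,2],camera_params(n))
E
```

```text
{'time': np.float64(0.0), 'joint_pos': array([-1.37 ,  0.053,  1.614, -0.   ,  1.476, -0.119]), 'joint_vel': array([-0.   , -0.   , -0.   ,  0.001,  0.   ,  0.001]), 'joint_efforts': array([ 1.0000e-03, -3.9368e+01, -3.7018e+01, -0.0000e+00,  7.0000e-03,
        0.0000e+00]), 'tool_pos': array([ 0.196, -0.593,  0.23 ]), 'tool_rot': array([-0.001,  0.987,  0.159, -0.   ]), 'contact_force': array([-0.261,  0.189, -0.404]), 'ft_torque': array([ 0.029,  0.008, -0.03 ]), 'grasp_force': np.float64(0.0), 'gripper_width': np.float64(0.998)}
scene [0.04424781 0.38387672 0.49544263] [ 0.48511765 -0.72866857 -0.48342836] {'fovy': 54.32711529804968, 'cx': 314.7166568153987, 'cy': 233.17269728073913, 'rvec': array([ 0.71042233, -2.37233777,  1.39763163]), 'tvec': array([0.25115009, 0.28971834, 0.49776453])}
side [ 0.39683165 -1.04974308  0.54745908] [ 0.05020836  0.85583645 -0.51480394] {'fovy': 42.72264120791088, 'cx': 314.15965969334644, 'cy': 234.97187529719812, 'rvec': array([ 2.11066579, -0.06728622,  0.03194279]), 'tvec': array([-0.45792176, -0.05582692,  1.16031821])}
wrist [ 0.27323917 -0.56716743  0.37269907] [-0.30086201 -0.09786989 -0.94863246] {'fovy': 59.25876677534909, 'cx': 322.26862716729937, 'cy': 230.8148162727332, 'hand_eye': array([[ 1.81549070e-05, -9.48562620e-01, -3.16589571e-01,
         8.10636037e-02],
       [ 9.99999999e-01,  2.46546818e-06,  4.99582344e-05,
        -3.91409666e-04],
       [-4.66079722e-05, -3.16589571e-01,  9.48562618e-01,
        -1.42514220e-01],
       [ 0.00000000e+00,  0.00000000e+00,  0.00000000e+00,
         1.00000000e+00]])}
```

View pics/scene0.png

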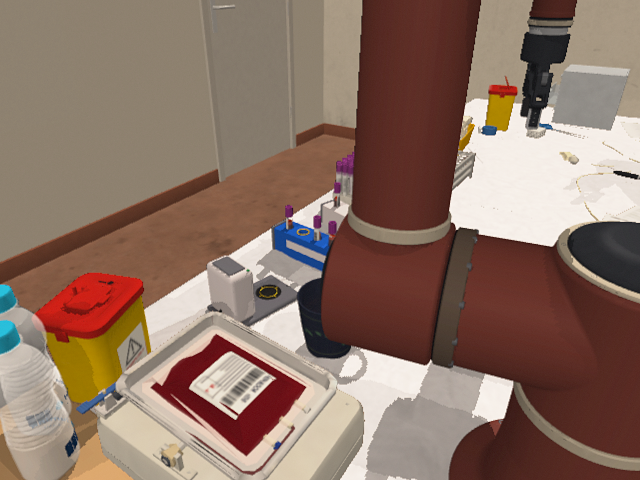

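View pics/side0.png

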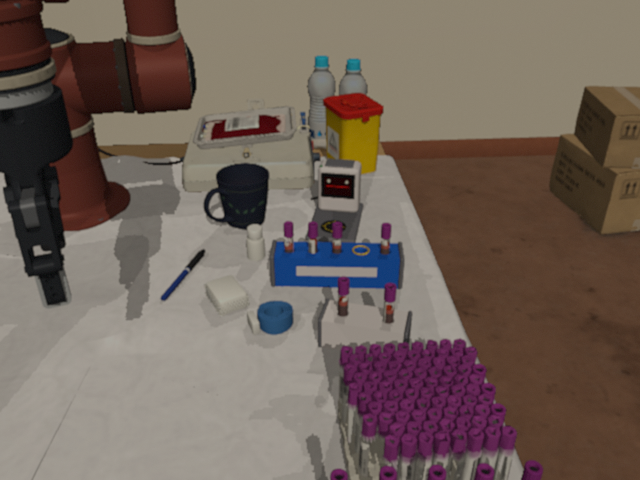

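The side view shows the stand's tubes (caps ≈(344,287), (390,292)), the free well ring at (361,250), and the reader ring at (334,227) with its window facing the camera. Next, measuring these and an enlarged crop.

```bash
python3 - <<'E'
from h import *
for l,u,v,z in [('capL',344,286,.088),('capR',390,291,.088),('ring',361,250,.053),('target',334,227,.0105),('blockL',274,243,.05),('blockR',402,243,.05),('s1',289,229,.088),('s4',386,230,.088),('ointment',255,230,.055),('housTop',340,165,.1)]:
    print(l,onz('side0',u,v,z).round(3),pt('side0',u,v).round(3))
im=cv2.imread('pics/side0.png'); cv2.imwrite('pics/c0.png',cv2.resize(im[150:350,220:440],None,fx=3.6,fy=3,interpolation=cv2.INTER_CUBIC)[:, :792])
E
```

```text
capL [ 0.472 -0.415  0.088] [ 0.471 -0.42   0.091]
capR [ 0.529 -0.429  0.088] [ 0.527 -0.438  0.095]
ring [ 0.513 -0.276  0.053] [ 0.514 -0.269  0.049]
target [ 0.485 -0.133  0.01 ] [ 0.471 -0.277  0.095]
blockL [ 0.382 -0.242  0.05 ] [ 0.382 -0.254  0.057]
blockR [ 0.579 -0.256  0.05 ] [ 0.578 -0.258  0.051]
s1 [ 0.406 -0.266  0.088] [ 0.406 -0.27   0.09 ]
s4 [ 0.548 -0.279  0.088] [ 0.547 -0.286  0.092]
ointment [ 0.352 -0.209  0.055] [ 0.352 -0.21   0.055]
housTop [ 0.5   -0.072  0.1  ] [ 0.501 -0.067  0.098]
```

View pics/c0.png

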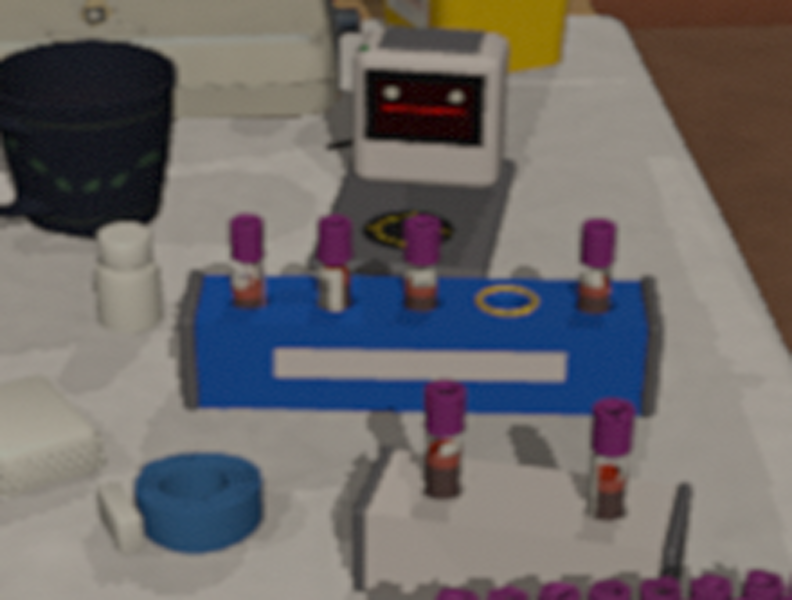

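The crop shows no full label from this side on either stand tube, so the labels face away. The ring is the 4th well at crop (507,300). I'll look from the block side with the wrist camera.

jog_arm(
  targets=[
    [[15.2, -7.3, -2], [0, 0, -9], 60],
    [[15.2, -7.3, -2], [0, 0, -9], 60],
    [[15.2, -7.3, -2], [0, 0, -9], 60],
    [[15.2, -7.3, -2], [0, 0, -9], 60],
    [[15.2, -7.3, -2], [0, 0, -9], 60],
    [[15.2, -7.3, -2], [0, 0, -9], 60],
    [[15.2, -7.3, -2], [0, 0, -9], 60],
    [[15.2, -7.3, -2], [0, 0, -9], 60],
  ],
)

```text
time: 1.15
tool_pos: [0.5017, -0.2982, 0.2816]
tool_rot: [0.0, 0.703, 0.711, 0.0]
contact_force: [-1.0, -0.7, -0.2]
gripper_width: 0.603
grasp_force: 0.0
```

jog_arm(
  targets=[
    [[0, 0, 0], [0, 0, 0], 60],
    [[0, 0, 0], [0, 0, 0], 60],
  ],
)

```text
time: 1.4
tool_pos: [0.4989, -0.3015, 0.2808]
tool_rot: [-0.0, 0.706, 0.708, -0.0]
contact_force: [-0.1, -0.5, 0.0]
gripper_width: 0.597
grasp_force: 0.0
```

```bash
python3 - <<'E'
from h import *
s=state();print({k:np.round(s[k],3) for k in('time','joint_pos','tool_pos','tool_rot','gripper_width')})
snap('wrist','w1')
E
```

```text
{'time': np.float64(1.4), 'joint_pos': array([-0.671, -0.071,  1.654, -0.   ,  1.56 , -0.674]), 'tool_pos': array([ 0.499, -0.301,  0.281]), 'tool_rot': array([-0.   ,  0.706,  0.708, -0.   ]), 'gripper_width': np.float64(0.597)}
```

View pics/w1.png

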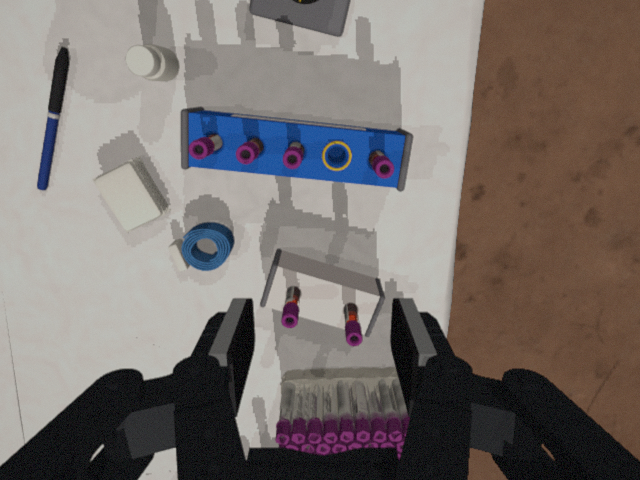

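```bash
python3 - <<'E'
from h import *
for l,u,v,z in [('capL',290,321,.099),('capR',354,340,.099),('ring',337,156,.053),('s1',201,149,.099),('s4',385,171,.099)]:
    print(l,onz('w1',u,v,z).round(4),pt('w1',u,v).round(4))
print(pt('w1',310,425),pt('w1',350,440),pt('w1',340,395))
im=cv2.imread('pics/w1.png'); cv2.imwrite('pics/c1.png',cv2.resize(im[270:360,250:390],None,fx=5.7,fy=5.7,interpolation=cv2.INTER_CUBIC))
E
```

```text
capL [ 0.4706 -0.4111  0.099 ] [ 0.4702 -0.4134  0.095 ]
capR [ 0.5269 -0.43    0.099 ] [ 0.5273 -0.4327  0.0948]
ring [ 0.5111 -0.2744  0.053 ] [ 0.5127 -0.2813  0.0065]
s1 [ 0.4059 -0.2627  0.099 ] [ 0.4047 -0.2633  0.0946]
s4 [ 0.5468 -0.2791  0.099 ] [ 0.5474 -0.2798  0.0949]
[ 0.48695937 -0.53551484  0.08678232] [ 0.52631067 -0.54447328  0.09656117] [ 0.51847559 -0.53529778  0.04344005]
```

View pics/c1.png

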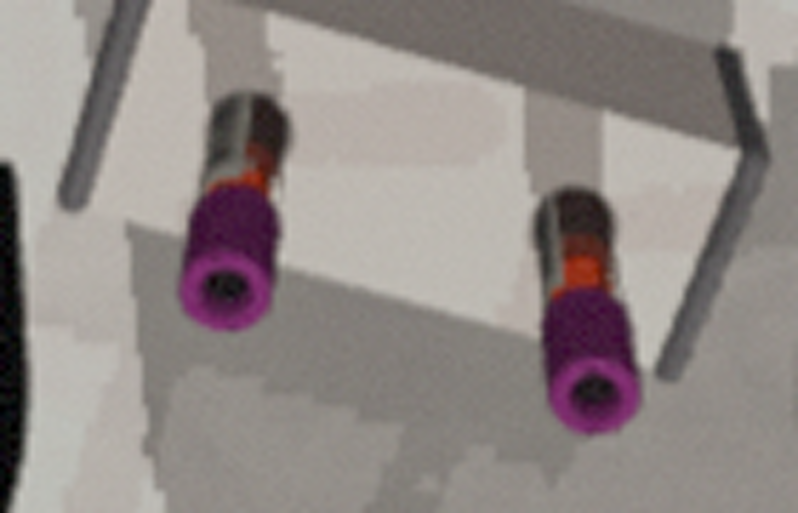

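Labels lie on the tubes' −x/+y side: left tube's label edge at crop x≈245 (centre ≈138°), right tube's at x≈563 (≈163°). One look from that direction confirms.

jog_arm(
  targets=[
    [[-2, -4.8, 0], [0, 0, -7.5], 40],
    [[-2, -4.8, 0], [0, 0, -7.5], 40],
    [[-2, -4.8, 0], [0, 0, -7.5], 40],
    [[-2, -4.8, 0], [0, 0, -7.5], 40],
    [[-2, -4.8, 0], [0, 0, -7.5], 40],
    [[-2, -4.8, 0], [0, 0, -7.5], 40],
    [[-2, -4.8, 0], [0, 0, -7.5], 40],
    [[-2, -4.8, 0], [0, 0, -7.5], 40],
  ],
)

```text
time: 2.45
tool_pos: [0.3797, -0.3516, 0.2812]
tool_rot: [-0.0, 0.257, 0.966, 0.0]
contact_force: [-0.2, 0.2, 0.3]
gripper_width: 0.402
grasp_force: 0.0
```

```bash
python3 - <<'E'
from h import *
s=state();print({k:np.round(s[k],3) for k in('time','joint_pos','tool_pos','tool_rot','gripper_width')})
snap('wrist','w2'); snap('scene','scene2')
a=[proj('w2',[.470,-.413,.065]),proj('w2',[.527,-.431,.065])];print(a)
m=np.mean(a,0).astype(int)
im=cv2.imread('pics/w2.png'); x0,y0=max(m[0]-70,0),max(m[1]-50,0); print(x0,y0)
cv2.imwrite('pics/c2.png',cv2.resize(im[y0:y0+105,x0:x0+140],None,fx=5.7,fy=5.7,interpolation=cv2.INTER_CUBIC))
E
```

```text
{'time': np.float64(2.45), 'joint_pos': array([-0.891, -0.233,  1.798, -0.   ,  1.577, -1.941]), 'tool_pos': array([ 0.38 , -0.352,  0.281]), 'tool_rot': array([-0.   ,  0.257,  0.966,  0.   ]), 'gripper_width': np.float64(0.402)}
[(np.float64(313.4674058209036), np.float64(301.64745535692714)), (np.float64(326.68583717490753), np.float64(354.23681158848535))]
250 277
```

View pics/c2.png

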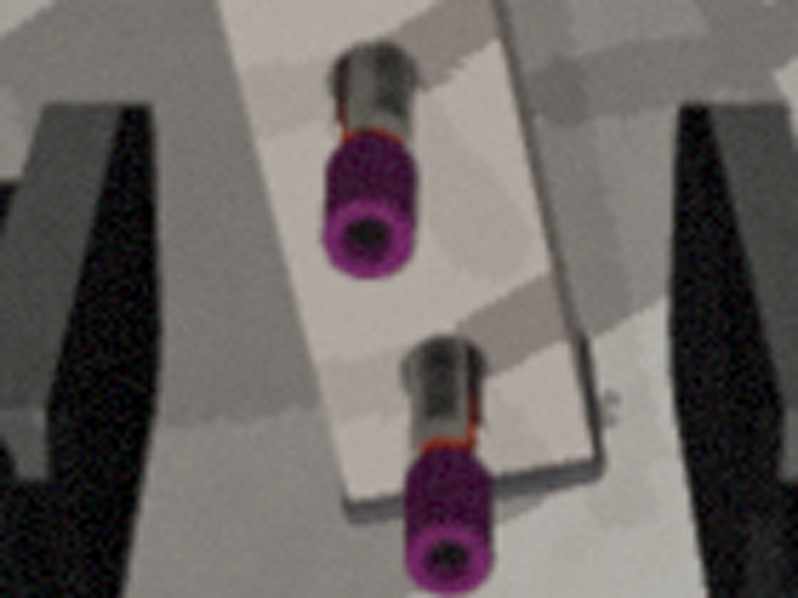

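Label confirmed: left tube label ≈133°, right ≈161° in world azimuth. Now the reader's heading from the side view.

```bash
python3 - <<'E'
from h import *
def az(n,a,b,z):
    p,q=onz('side0',*a,z),onz('side0',*b,z); d=q-p; print(n,p.round(3),q.round(3),np.degrees(np.arctan2(d[1],d[0])).round(1))
az('footR',(356,241.7),(363,205),.01);az('footL',(306,238),(315.8,211.7),.01)
az('housing',(319.4,209.3),(358.9,211.7),.01);az('winbot',(322,196),(353.3,198.3),.047);az('wintop',(322,173.5),(354,177),.081)
# housing front plane from depth
c=load('side0'); P=np.array([pt('side0',u,v) for u in range(320,358,2) for v in range(190,207,2)]);P=P[(P[:,2]>.015)&(P[:,2]<.09)]
m=P.mean(0);n=np.linalg.svd(P-m)[2][2];print('front',m,n,np.degrees(np.arctan2(n[1],n[0])))
E
```

```text
footR [ 0.518 -0.183  0.01 ] [ 0.546 -0.055  0.01 ] 77.5
footL [ 0.435 -0.165  0.01 ] [ 0.457 -0.075  0.01 ] 76.2
housing [ 0.464 -0.066  0.01 ] [ 0.535 -0.08   0.01 ] -11.2
winbot [ 0.468 -0.085  0.047] [ 0.522 -0.097  0.047] -13.1
wintop [ 0.469 -0.064  0.081] [ 0.524 -0.082  0.081] -18.4
front [ 0.49667651 -0.07807855  0.03834698] [-0.22275739 -0.96738675 -0.12059034] -102.96730100185839
```

```bash
cat >> h.py <<'E'
def mv(x,y,z,yaw):
    s=state(); q=s['tool_rot']; Rt=R.from_quat([q[1],q[2],q[3],q[0]]); a=np.radians(yaw)
    T=np.array([[np.cos(a),np.sin(a),0],[np.sin(a),-np.cos(a),0],[0,0,-1]])
    d=Rt.as_matrix().T@(np.array([x,y,z])-s['tool_pos'])/.025
    print(round(s['time'],2),'d',d.round(2),'r',(np.degrees((Rt.inv()*R.from_matrix(T)).as_rotvec())/8).round(2),'w',round(s['gripper_width'],3),'now',np.round(s['tool_pos'],4))
E
python3 -c "
from h import *
mv(.527,-.43,.17,173)"
```

```text
2.55 d [-6.67  0.19  4.45] r [ 0.   -0.   -2.85] w 0.4 now [ 0.3799 -0.3514  0.2813]
```

jog_arm(
  targets=[
    [[-6.67, 0.19, 2], [0, 0, -2.85], 50],
    [[-6.67, 0.19, 2], [0, 0, -2.85], 50],
    [[-6.67, 0.19, 2], [0, 0, -2.85], 50],
    [[-6.67, 0.19, 4.45], [0, 0, -2.85], 50],
    [[-6.67, 0.19, 4.45], [0, 0, -2.85], 50],
    [[-6.67, 0.19, 4.45], [0, 0, -2.85], 50],
  ],
)

```text
time: 3.3
tool_pos: [0.5275, -0.43, 0.1717]
tool_rot: [0.0, 0.06, 0.998, -0.0]
contact_force: [0.0, -0.5, 0.6]
gripper_width: 0.498
grasp_force: 0.0
```

```bash
python3 - <<'E'
from h import *
snap('wrist','w3'); mv(.527,-.43,.069,173)
print(proj('w3',[.527,-.43,.099]),proj('w3',[.4706,-.412,.099]))
E
```

```text
3.35 d [0.06 0.03 4.17] r [-0.02  0.02  0.01] w 0.502 now [ 0.5281 -0.4306  0.1733]
(np.float64(321.98321317503724), np.float64(247.33845819798955)) (np.float64(344.0905400587606), np.float64(138.76372274912114))
```

View pics/w3.png

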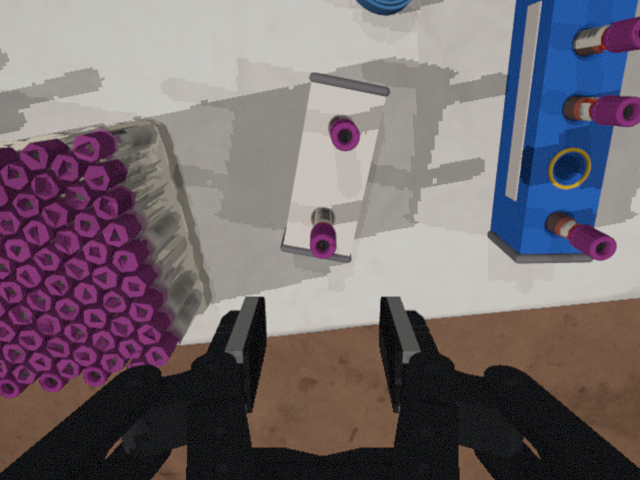

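Caps seen at (322,244) and (344,135), within a few pixels of prediction; ring at (570,169).

```bash
python3 - <<'E'
from h import *
print(onz('w3',322,244,.099),onz('w3',344,135,.099),onz('w3',570,169,.053))
mv(.5275,-.43,.068,173)
E
```

```text
[ 0.52507564 -0.42975734  0.099     ] [ 0.46875604 -0.41185292  0.099     ] [ 0.51115768 -0.27277005  0.053     ]
3.35 d [0.04 0.03 4.21] r [-0.02  0.02  0.01] w 0.502 now [ 0.5281 -0.4306  0.1733]
```

jog_arm(
  targets=[
    [[0.05, 0, 2], [0, 0, 0], 50],
    [[0.05, 0, 4.1], [0, 0, 0], 50],
    [[0.05, 0, 4.1], [0, 0, 0], 50],
    [[0.05, 0, 4.1], [0, 0, 0], 50],
    [[0.05, 0, 4.1], [0, 0, 0], 0],
    [[0.05, 0, 4.1], [0, 0, 0], 0],
    [[0.05, 0, 4.1], [0, 0, 0], 0],
    [[0.05, 0, 4.1], [0, 0, 0], 0],
  ],
)

```text
time: 4.35
tool_pos: [0.5278, -0.4309, 0.0714]
tool_rot: [0.002, 0.06, 0.998, -0.002]
contact_force: [0.3, 0.9, 4.9]
gripper_width: 0.154
grasp_force: 58.4
```

jog_arm(
  targets=[
    [[0, 0, 0], [0, 0, 0], 0],
    [[0, 0, 0], [0, 0, 0], 0],
  ],
)

```text
time: 4.6
tool_pos: [0.5278, -0.4309, 0.0714]
tool_rot: [0.002, 0.06, 0.998, -0.002]
contact_force: [-1.1, 0.1, 6.7]
gripper_width: 0.159
grasp_force: 58.4
```

jog_arm(
  targets=[
    [[0, 0, -1], [0, 0, 0], 0],
    [[0, 0, -2.5], [0, 0, 0], 0],
    [[0, 0, -4.5], [0, 0, 0], 0],
    [[0, 0, -5.6], [0, 0, 0], 0],
    [[0, 0, -5.6], [0, 0, 0], 0],
    [[0, 0, -5.6], [0, 0, 0], 0],
  ],
)

```text
time: 5.35
tool_pos: [0.5257, -0.4291, 0.2064]
tool_rot: [-0.001, 0.06, 0.998, 0.001]
contact_force: [-1.6, 0.5, -1.1]
gripper_width: 0.161
grasp_force: 58.7
```

```bash
python3 -c "
from h import *
mv(.5115,-.274,.215,173)"
```

```text
5.35 d [ 1.31  6.09 -0.34] r [ 0.01 -0.01  0.02] w 0.161 now [ 0.5257 -0.4291  0.2064]
```

jog_arm(
  targets=[
    [[1.31, 6.09, 0], [0, 0, 0], 0],
    [[1.31, 6.09, 0], [0, 0, 0], 0],
    [[1.31, 6.09, 0], [0, 0, 0], 0],
    [[1.31, 6.09, 0], [0, 0, 0], 0],
    [[1.31, 6.09, 0], [0, 0, 0], 0],
    [[1.31, 6.09, 0], [0, 0, 0], 0],
  ],
)

```text
time: 6.1
tool_pos: [0.5116, -0.2754, 0.2068]
tool_rot: [-0.0, 0.061, 0.998, 0.0]
contact_force: [0.9, -0.5, 0.5]
gripper_width: 0.158
grasp_force: 58.8
```

```bash
python3 - <<'E'
from h import *
snap('wrist','w4'); snap('side','side4'); mv(.5115,-.274,.0714,173)
print(proj('w4',[.5115,-.274,.053]),proj('side4',[.5115,-.274,.053]))
a=cv2.imread('pics/w4.png');b=cv2.imread('pics/side4.png')
b=cv2.resize(b[160:290,280:420],(480,446),interpolation=cv2.INTER_CUBIC); a=a[:446,160:480]
cv2.imwrite('pics/c4.png',np.hstack([a,b]))
E
```

```text
6.2 d [0.01 0.05 5.43] r [ 0.   -0.    0.01] w 0.154 now [ 0.5117 -0.2754  0.2072]
(np.float64(323.78773617874043), np.float64(208.35085935758894)) (np.float64(360.07199302279264), np.float64(249.1944263885468))
```

View pics/c4.png

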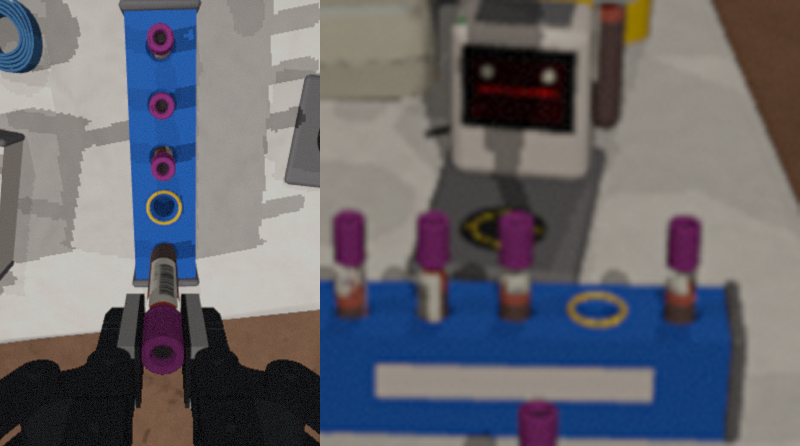

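```bash
python3 - <<'E'
from h import *
print(proj('w4',[.5117,-.2754,.143]),proj('w4',[.5117,-.2754,.15]), onz('w4',324,208,.053), proj('w4',[.5117,-.2754,.234]))
a=cv2.imread('pics/w4.png')[225:385,280:370]
g=a.astype(int)
for v in (28,40,55,70):print(v+225,a[v,25:70,0].tolist())
E
```

```text
(np.float64(321.86653839838056), np.float64(254.59855305886083)) (np.float64(321.86157442554696), np.float64(259.6796225399949)) [ 0.51125622 -0.27381505  0.053     ] (np.float64(321.76405438484284), np.float64(359.50009280302083))
253 [152, 152, 155, 153, 155, 146, 94, 55, 37, 34, 38, 42, 38, 38, 38, 28, 30, 31, 32, 27, 36, 32, 27, 32, 32, 35, 29, 42, 32, 37, 64, 100, 100, 111, 129, 128, 128, 127, 125, 128, 127, 125, 125, 123, 125]
265 [165, 164, 167, 167, 151, 74, 88, 126, 121, 115, 107, 96, 94, 91, 81, 68, 56, 48, 47, 44, 46, 44, 53, 56, 67, 80, 94, 102, 104, 94, 65, 83, 144, 168, 168, 165, 166, 164, 166, 164, 165, 165, 166, 165, 169]
280 [75, 84, 78, 60, 55, 88, 129, 120, 109, 110, 107, 112, 103, 98, 83, 65, 62, 64, 56, 60, 58, 56, 60, 51, 56, 60, 59, 60, 63, 88, 90, 65, 44, 61, 74, 82, 83, 82, 80, 83, 80, 80, 81, 77, 77]
295 [178, 170, 104, 57, 88, 97, 94, 96, 97, 95, 100, 97, 96, 96, 98, 95, 97, 98, 97, 96, 95, 89, 89, 83, 79, 67, 54, 54, 60, 80, 89, 86, 49, 79, 144, 161, 58, 15, 11, 19, 45, 72, 76, 76, 77]
```

Ring at wrist (324,208), exactly as predicted; tube tip ≈(323.5,248), within ~1 mm. Descending.

jog_arm(
  targets=[
    [[-0.02, 0.03, 1.5], [0, 0, 0], 0],
    [[-0.02, 0.03, 3], [0, 0, 0], 0],
    [[-0.02, 0.03, 3.4], [0, 0, 0], 0],
    [[-0.02, 0.03, 3.7], [0, 0, 0], 0],
    [[-0.02, 0.03, 4], [0, 0, 0], 0],
    [[-0.02, 0.03, 4.2], [0, 0, 0], 0],
    [[-0.02, 0.03, 4.2], [0, 0, 0], 0],
  ],
)

```text
time: 7.08
tool_pos: [0.5125, -0.2738, 0.1027]
tool_rot: [0.0, 0.06, 0.998, -0.0]
contact_force: [0.6, -0.1, -0.1]
gripper_width: 0.156
grasp_force: 58.8
```

jog_arm(
  targets=[
    [[0, 0, 0.4], [0, 0, 0], 0],
    [[0, 0, 0.8], [0, 0, 0], 0],
    [[0, 0, 1.1], [0, 0, 0], 0],
    [[0, 0, 1.2], [0, 0, 0], 0],
    [[0, 0, 1.2], [0, 0, 0], 0],
    [[0, 0, 1.2], [0, 0, 0], 0],
  ],
)

```text
time: 7.82
tool_pos: [0.5127, -0.2739, 0.0729]
tool_rot: [0.0, 0.06, 0.998, -0.0]
contact_force: [-0.5, -0.2, 0.4]
gripper_width: 0.153
grasp_force: 58.9
```

jog_arm(
  targets=[
    [[0, 0, 0.07], [0, 0, 0], 0],
    [[0, 0, 0.07], [0, 0, 0], 0],
    [[0, 0, 0.07], [0, 0, 0], 50],
    [[0, 0, 0.07], [0, 0, 0], 50],
    [[0, 0, 0.07], [0, 0, 0], 50],
    [[0, 0, 0.07], [0, 0, 0], 50],
    [[0, 0, 0.07], [0, 0, 0], 50],
    [[0, 0, 0.07], [0, 0, 0], 50],
  ],
)

```text
time: 8.82
tool_pos: [0.5124, -0.2738, 0.0708]
tool_rot: [-0.0, 0.06, 0.998, -0.0]
contact_force: [1.0, -0.8, 0.5]
gripper_width: 0.499
grasp_force: 0.0
```

jog_arm(
  targets=[
    [[0, 0, -1], [0, 0, 0], 50],
    [[0, 0, -3], [0, 0, 0], 50],
    [[0, 0, -5], [0, 0, 0], 50],
    [[0, 0, -5], [0, 0, 0], 50],
    [[0, 0, -5], [0, 0, 0], 50],
  ],
)

```text
time: 9.45
tool_pos: [0.5122, -0.2736, 0.1954]
tool_rot: [-0.0, 0.06, 0.998, 0.0]
contact_force: [0.4, 0.8, -0.2]
gripper_width: 0.503
grasp_force: 0.0
```

```bash
python3 - <<'E'
from h import *
snap('wrist','w5'); mv(.470,-.412,.17,173)
a=cv2.imread('pics/w5.png');hs=cv2.cvtColor(a,cv2.COLOR_BGR2HSV);m=cv2.inRange(hs,(140,80,60),(165,255,255))
n,_,st,ce=cv2.connectedComponentsWithStats(m)
for s,c in zip(st[1:],ce[1:]):
    if s[4]>60: print(s,c.round(),pt('w5',*c).round(3))
print(proj('w5',[.5117,-.274,.099]))
E
```

```text
9.5 d [ 0.99 -5.71  0.96] r [ 0.01 -0.02  0.02] w 0.497 now [ 0.5117 -0.2733  0.1942]
[303  19  28  34 598] [317.  35.] [ 0.403 -0.263  0.095]
[305  92  27  28 471] [318. 105.] [ 0.439 -0.267  0.094]
[308 153  25  31 530] [320. 168.] [ 0.473 -0.27   0.095]
[ 66 174  37  30 429] [ 80. 189.] [ 0.469 -0.412  0.095]
[311 212  24  32 547] [323. 227.] [ 0.509 -0.273  0.096]
[311 263  24  33 576] [322. 279.] [ 0.541 -0.277  0.099]
(np.float64(321.2123724265555), np.float64(233.5428562849326))
```

The first tube stands level with its neighbours. Now the left tube.

jog_arm(
  targets=[
    [[1.0, -5.71, 0], [0, 0, 0], 50],
    [[1.0, -5.71, 0], [0, 0, 0], 50],
    [[1.0, -5.71, 0.96], [0, 0, 0], 50],
    [[1.0, -5.71, 0.96], [0, 0, 0], 50],
    [[1.0, -5.71, 0.96], [0, 0, 0], 50],
    [[1.0, -5.71, 0.96], [0, 0, 0], 50],
  ],
)

```text
time: 10.25
tool_pos: [0.4712, -0.4117, 0.1724]
tool_rot: [0.0, 0.059, 0.998, -0.0]
contact_force: [0.2, 0.2, -0.2]
gripper_width: 0.503
grasp_force: 0.0
```

```bash
python3 - <<'E'
from h import *
snap('wrist','w6'); mv(.470,-.412,.0705,173)
a=cv2.imread('pics/w6.png');hs=cv2.cvtColor(a,cv2.COLOR_BGR2HSV);m=cv2.inRange(hs,(140,80,60),(165,255,255))
n,_,st,ce=cv2.connectedComponentsWithStats(m)
for s,c in zip(st[1:],ce[1:]):
    if s[4]>200 and 250<c[0]<400: print(s,c.round(),pt('w6',*c).round(3))
print(proj('w6',[.470,-.412,.099]))
E
```

```text
10.3 d [ 0.05 -0.01  4.08] r [-0.    0.01  0.03] w 0.498 now [ 0.4712 -0.4118  0.1726]
[310 222  25  35 624] [322. 239.] [ 0.467 -0.411  0.095]
(np.float64(321.1390889794734), np.float64(245.8709699543819))
```

jog_arm(
  targets=[
    [[0.06, 0.02, 2], [0, 0, 0], 50],
    [[0.06, 0.02, 4.05], [0, 0, 0], 50],
    [[0.06, 0.02, 4.05], [0, 0, 0], 50],
    [[0.06, 0.02, 4.05], [0, 0, 0], 50],
    [[0.06, 0.02, 4.05], [0, 0, 0], 0],
    [[0.06, 0.02, 4.05], [0, 0, 0], 0],
    [[0.06, 0.02, 4.05], [0, 0, 0], 0],
    [[0.06, 0.02, 4.05], [0, 0, 0], 0],
  ],
)

```text
time: 11.3
tool_pos: [0.4706, -0.4132, 0.0738]
tool_rot: [0.002, 0.06, 0.998, -0.001]
contact_force: [0.4, 0.8, 6.4]
gripper_width: 0.155
grasp_force: 58.4
```

jog_arm(
  targets=[
    [[0, 0, 0], [0, 0, 0], 0],
    [[0, 0, 0], [0, 0, 0], 0],
  ],
)

```text
time: 11.55
tool_pos: [0.4705, -0.4132, 0.0738]
tool_rot: [0.002, 0.06, 0.998, -0.001]
contact_force: [0.3, 0.7, 7.2]
gripper_width: 0.153
grasp_force: 58.4
```

jog_arm(
  targets=[
    [[0, 0, -1], [0, 0, 0], 0],
    [[0, 0, -2.5], [0, 0, 0], 0],
    [[0, 0, -4.5], [0, 0, 0], 0],
    [[0, 0, -5.6], [0, 0, 0], 0],
    [[0, 0, -5.6], [0, 0, 0], 0],
    [[0, 0, -5.6], [0, 0, 0], 0],
  ],
)

```text
time: 12.3
tool_pos: [0.4686, -0.4113, 0.209]
tool_rot: [-0.001, 0.06, 0.998, 0.001]
contact_force: [0.1, 0.0, -0.6]
gripper_width: 0.156
grasp_force: 58.7
```

```bash
python3 -c "
from h import *
mv(.485,-.131,.215,118)"
```

```text
12.3 d [ 0.69 11.21 -0.22] r [ 0.   -0.01  6.89] w 0.156 now [ 0.4686 -0.4113  0.209 ]
```

jog_arm(
  targets=[
    [[0.69, 11.21, -0.3], [0, 0, 6.89], 0],
    [[0.69, 11.21, -0.3], [0, 0, 6.89], 0],
    [[0.69, 11.21, -0.3], [0, 0, 6.89], 0],
    [[0.69, 11.21, -0.3], [0, 0, 6.89], 0],
    [[0.69, 11.21, -0.3], [0, 0, 6.89], 0],
    [[0.69, 11.21, -0.3], [0, 0, 6.89], 0],
    [[0.69, 11.21, -0.3], [0, 0, 6.89], 0],
    [[0.69, 11.21, -0.3], [0, 0, 6.89], 0],
  ],
)

```text
time: 13.3
tool_pos: [0.4849, -0.1317, 0.2167]
tool_rot: [-0.001, 0.515, 0.857, -0.0]
contact_force: [-0.2, 0.5, 0.2]
gripper_width: 0.157
grasp_force: 58.8
```

```bash
python3 - <<'E'
from h import *
snap('wrist','w7'); snap('side','side7'); mv(.485,-.131,.0863,118)
print(proj('w7',[.485,-.131,.0105]))
s=state();print(proj('w7',np.array(s['tool_pos'])-[0,0,.0658]),s['joint_pos'].round(2))
E
```

```text
13.4 d [0.03 0.01 5.24] r [-0.01 -0.01 -0.  ] w 0.156 now [ 0.4852 -0.1319  0.2173]
(np.float64(323.348556308841), np.float64(191.768067733838))
(np.float64(323.2512125880265), np.float64(254.17220956986827)) [-0.41 -0.24  1.91  0.    1.47 -0.9 ]
```

View pics/w7.png

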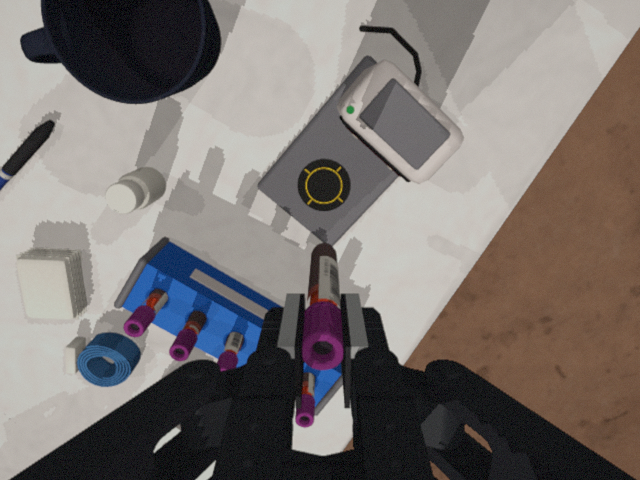

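Ring centre at (324,185), 7 px from prediction; the label shows on the tube's right half (towards the housing). Refining ring position and label angle.

```bash
python3 - <<'E'
from h import *
print(onz('w7',324,185,.0105), load('w7')['t'])
def az(p,q): d=q-p; print(np.degrees(np.arctan2(d[1],d[0])))
az(onz('w7',328,244,.01),onz('w7',398,181,.01)); az(onz('w7',259,185,.01),onz('w7',369,58,.01)); az(onz('w7',259,185,.01),onz('w7',328,244,.01))
a=cv2.imread('pics/w7.png')
for v in (250,262,270,278,286):print(v,[tuple(map(int,x)) for x in a[v,304:346:1,1:]])
E
```

```text
[ 0.48274738 -0.12560802  0.0105    ] [ 0.44635975 -0.05956521  0.3593431 ]
71.91837292213458
76.05570234829621
-14.191649891044458
250 [(155, 160), (154, 157), (151, 158), (148, 154), (153, 156), (153, 160), (152, 156), (154, 157), (123, 130), (58, 63), (31, 38), (32, 42), (37, 45), (30, 41), (40, 52), (37, 50), (39, 45), (33, 46), (37, 47), (41, 52), (44, 52), (37, 51), (43, 50), (44, 54), (30, 44), (40, 49), (50, 60), (37, 45), (38, 52), (33, 43), (72, 77), (141, 145), (199, 200), (199, 201), (199, 201), (197, 198), (200, 202), (197, 199), (201, 202), (192, 195), (171, 175), (155, 159)]
262 [(155, 160), (158, 163), (154, 161), (154, 159), (153, 161), (151, 155), (121, 125), (46, 55), (28, 35), (37, 43), (39, 45), (31, 44), (40, 47), (34, 46), (44, 54), (76, 82), (116, 122), (120, 123), (120, 125), (118, 123), (110, 116), (99, 103), (97, 103), (106, 108), (113, 117), (118, 125), (118, 123), (118, 122), (122, 126), (122, 126), (118, 122), (111, 115), (101, 104), (149, 151), (172, 175), (154, 159), (153, 157), (154, 158), (156, 160), (152, 158), (153, 158), (153, 158)]
270 [(150, 155
[... 698 characters left out ...]
27), (123, 127), (123, 126), (120, 124), (116, 120), (92, 94), (82, 85), (70, 75), (67, 67), (67, 69), (64, 66), (61, 62), (66, 67), (103, 108), (145, 149), (153, 159), (155, 160), (152, 159), (151, 157), (156, 160), (156, 160)]
286 [(151, 155), (152, 159), (153, 157), (143, 147), (94, 103), (38, 46), (34, 46), (37, 47), (39, 54), (37, 63), (44, 76), (44, 82), (47, 88), (43, 86), (72, 93), (109, 115), (117, 121), (119, 122), (122, 126), (119, 125), (119, 121), (123, 129), (123, 126), (121, 127), (123, 125), (119, 120), (100, 103), (87, 90), (72, 73), (67, 73), (70, 73), (72, 74), (72, 72), (73, 77), (84, 86), (119, 123), (153, 157), (156, 159), (153, 158), (153, 158), (154, 158), (154, 157)]
```

jog_arm(
  targets=[
    [[0.21, 0.01, 1.5], [0, 0, 0.9], 0],
    [[0.21, 0.01, 3], [0, 0, 0.9], 0],
    [[0.21, 0.01, 3.65], [0, 0, 0.9], 0],
    [[0.21, 0.01, 3.65], [0, 0, 0.9], 0],
    [[0.21, 0.01, 3.65], [0, 0, 0.9], 0],
  ],
)

```text
time: 14.02
tool_pos: [0.4844, -0.1274, 0.1285]
tool_rot: [0.001, 0.568, 0.823, 0.0]
contact_force: [0.3, -0.2, -0.4]
gripper_width: 0.156
grasp_force: 58.8
```

```bash
python3 - <<'E'
from h import *
snap('wrist','w8'); s=state(); p=np.array(s['tool_pos']);print(p)
a=cv2.imread('pics/w8.png');hs=cv2.cvtColor(a,cv2.COLOR_BGR2HSV)
m=cv2.inRange(hs,(18,100,90),(35,255,255));m[:,:200]=0;m[:,440:]=0;m[330:]=0
v,u=np.nonzero(m);print(len(u),u.min(),u.max(),v.min(),v.max())
pts=np.array([onz('w8',x,y,.0105)[:2] for x,y in zip(u,v)]);
from scipy.optimize import least_squares
r=least_squares(lambda q:np.hypot(*(pts-q[:2]).T)-q[2],[.483,-.127,.0145],loss='soft_l1',f_scale=.001);print('ring fit',r.x,np.abs(r.fun).mean())
print('tip',proj('w8',p-[0,0,.0658]),'ring',proj('w8',[*r.x[:2],.0105]))
cv2.imwrite('pics/c8.png',cv2.resize(a[100:400,200:450],(500,600)))
E
```

```text
[ 0.48449823 -0.1274139   0.12878632]
455 293 347 194 245
ring fit [ 0.48240073 -0.12606079  0.01525651] 0.0010221814821871475
tip (np.float64(322.93163819909586), np.float64(252.89723021058634)) ring (np.float64(320.31642268192695), np.float64(220.03545444825738))
```

View pics/c8.png

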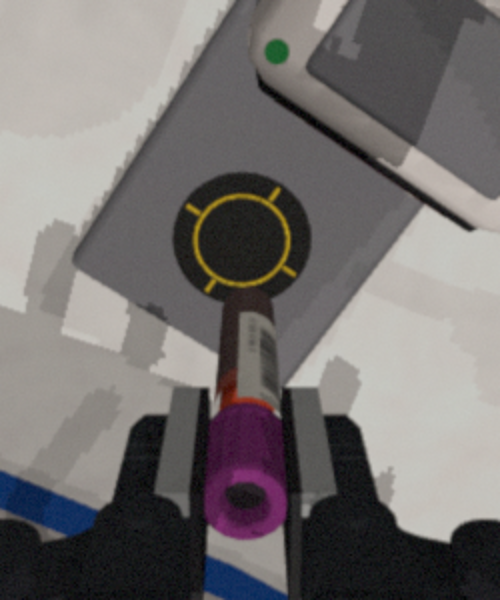

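Ring at crop (242,240), tube tip just below it, label on the right, facing the housing (≈78° vs reader 75°). Final lowering.

jog_arm(
  targets=[
    [[0.08, -0.06, 0.4], [0, 0, 0], 0],
    [[0.08, -0.06, 0.8], [0, 0, 0], 0],
    [[0.08, -0.06, 1.2], [0, 0, 0], 0],
    [[0.08, -0.06, 1.55], [0, 0, 0], 0],
    [[0.08, -0.06, 1.55], [0, 0, 0], 0],
    [[0.08, -0.06, 1.55], [0, 0, 0], 0],
    [[0.08, -0.06, 1.55], [0, 0, 0], 0],
  ],
)

```text
time: 14.95
tool_pos: [0.4815, -0.1256, 0.0886]
tool_rot: [0.0, 0.568, 0.823, 0.0]
contact_force: [0.4, -0.3, -0.7]
gripper_width: 0.155
grasp_force: 58.8
```

```bash
python3 - <<'E'
from h import *
snap('wrist','w9'); s=state(); p=np.array(s['tool_pos']);print(p, 'tip z',p[2]-.0658,s['grasp_force'],s['joint_vel'].round(3))
a=cv2.imread('pics/w9.png');hs=cv2.cvtColor(a,cv2.COLOR_BGR2HSV)
m=cv2.inRange(hs,(18,100,90),(35,255,255));m[:,200:440]|=0;m[:,:200]=0;m[:,440:]=0;m[330:]=0
v,u=np.nonzero(m)
pts=np.array([onz('w9',x,y,.0105)[:2] for x,y in zip(u,v)]);
from scipy.optimize import least_squares
r=least_squares(lambda q:np.hypot(*(pts-q).T)-.0145,[.4824,-.126],loss='soft_l1',f_scale=.001);print(len(u),r.x,np.abs(r.fun).mean())
print('tip',proj('w9',p-[0,0,.0658]))
row=int(proj('w9',p-[0,0,.058])[1]);print(row,a[row,295:350,1].tolist())
col=round(proj('w9',p-[0,0,.0658])[0]);print(a[row-40:row+5,col,1].tolist())
E
```

```text
[ 0.48148748 -0.12560339  0.08855637] tip z 0.022756366421626276 58.76315116882324 [-0.001 -0.    -0.001 -0.001  0.001 -0.   ]
499 [ 0.48227166 -0.12580266] 0.0013796923058192522
tip (np.float64(322.7981542538672), np.float64(252.71985317045963))
258 [39, 38, 22, 31, 57, 117, 147, 101, 39, 27, 27, 30, 30, 30, 26, 36, 15, 39, 32, 39, 37, 36, 33, 38, 53, 88, 107, 108, 104, 98, 92, 96, 95, 101, 97, 92, 86, 69, 46, 34, 28, 35, 36, 32, 34, 31, 34, 24, 30, 26, 49, 90, 130, 119, 53]
[28, 73, 110, 93, 50, 35, 34, 41, 28, 31, 34, 36, 39, 37, 36, 31, 24, 37, 35, 27, 36, 32, 30, 30, 31, 31, 35, 34, 38, 29, 32, 37, 32, 30, 27, 40, 31, 54, 92, 102, 104, 100, 101, 99, 102]
```

```bash
python3 -c "
from plant import *
print(job_done())"
```

```text
the job is handed in; nothing more can be done
None
```

I released one tube at the bottom of the free well, and I'm holding the other upright and still, about 12 mm above the reader's ring with its label facing the window. The job is handed in, but no verdict came back.

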